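# Hold the dye cell in the light path of the colour checker

### The arm

A 7-joint arm with a two-finger parallel gripper is mounted at the origin on a cart in front of the work surface, level with it; the furniture and walls round the work are solid. World frame = base frame: x ahead of the robot, y to its left, z up, the work surface at z = 0. Lengths are in m, angles in rad, forces in N, time in s.
With the tool pointing down it reaches from about 0.425 to 1.025 m from the base axis. Payload 9.4 kg.
Tool frame: the origin (TCP) lies on the mounting face of the last link; the fingertips stand 186 mm ahead of it and the grasp point (between the pads) lies 167 mm ahead of it (arm.hold_point_z is the distance from the TCP to the grasp point, in m); z points along the fingers, y is the line along which they close (so a half turn about z gives the same grasp; the last joint's range is limited). The gripper opens to 93 mm and grips with 3 to 60 N. Pads are 15 mm wide; open, the fingers measure 128 mm over their backs; the gripper's body (75 mm by 188 mm) begins 65 mm behind the grasp point.
Start: joints at [-1.258, 0.599, -0.003, 1.599, 0.002, 0.943, -0.08], TCP at [0.275, 0.671, 0.405] pointing down, gripper open.
Joint ranges: [-2.57, 2.57], [-0.35, 1.97], [-1.29, 1.29], [0.11, 2.56], [-1.05, 4.19], [0.11, 1.86], [-2.63, 2.63]. Speed limits (rad/s): [2.22, 2.22, 3.01, 3.01, 3.14, 3.14, 3.14].

### API

Orientations are given as a unit quaternion [x, y, z, w].
In Python, from station import arm gives the robot as it stands.
- The arm moves only by the tool drive_tool, never from a script. Its arguments are lists of equal length, an entry for each row: "travel": the shift along the tool's x, y, z in mm, a list of three; "dr": the turn, a rotation vector about the tool's x, y, z in rad, a list of three; "fingers": the finger opening in mm, from 0 to 93. A call has 1 to 8 rows; each row is the pose to reach, as a shift and turn from the pose commanded when the call began, along the tool's axes at that moment; what a row does not reach only later rows make up. A row lasts 1/12 s, in which the tool goes at most 41.7 mm and 7.16 degrees, less where a joint would pass 70% of its speed; a pose out of reach is approached as far as the arm can. A call with a gripper value outside its range is refused whole. The fingers move at their own pace and stop on an object; the grip force is fixed at half the most. Time passes only in rows, so rows that repeat a pose let the fingers close. It gives the time, the measured TCP pose, the force, the opening and the grip force at its end, in the units of the state.
- arm.sense(): the state, without advancing time (a new reading comes with each control period).
- arm.get_image(name): name is "scene" or "top"; returns the picture (384x512x3 uint8, blue, green, red); there is no depth.
- arm.camera_params(name): a dict with "camera_matrix" (3x3 intrinsics, pixels), "rvec" (rotation vector, rad) and "tvec" (3), from world to camera coordinates, as OpenCV has them. Camera axes: x right, y down, z forward; pixel columns grow to the right and rows downward; lengths in m; the calibration is good to about 2 mm. A picture is of the moment at which its call begins. camera_params takes no time and is no camera call.
- arm.close_job(): hands the job in; it is judged then, once.
Trained networks look in the newest picture that a camera, given by its name, has taken for a name from the list of things; names that differ only in an ending like _2 or _b are one class to them, and where a whole thing is asked for, a point or a joint stands for the part that bears it (a point fixed in the world has none). Each returns a list of dicts, best first, with "confidence" (0 to 1); they miss things now and then, are a little off and sometimes report something else, mostly with a low value. They report only what shows in the picture. A call takes as long as a camera call. They do not tell look-alikes from the thing itself.
- arm.silhouettes(query, camera): "mask" (384x512 bool, what is visible of it) and "xy" ([column, row] in pixels, amid what is visible of it).
- arm.tip_of(query, camera): "xy" ([column, row] in pixels: a listed point, or the origin of a listed thing).
The state is a dict: "t": time; "qpos": joint angles; "qvel": joint speeds; "joint_efforts": joint torques, N m; "eef_pos": TCP position; "orientation": TCP orientation; "wrist_force": force on the tool from outside, world axes, zero at the start; "wrist_torque": the same for the moment, N m; "gripper_width": finger opening in m; "finger_force": force on a finger pad.
Only numpy, scipy, OpenCV 4.12 (cv2) and the standard library are available. Lean on these libraries where they do the work, as an engineer would, in place of code of your own. Each camera call takes 0.05 s, during which the arm holds its last target. There are 200 camera calls.

### The job

Get the colour checker ready by sliding its detector carriage along the rods fully up to the stop block. Then take the tall cell out of the rack, touching it only on its two frosted faces and never on the clear windows, and hold it upright in mid-air midway between lamp and detector, so that the beam passes straight in at one clear window and out at the other, through the middle of the windows; finish while still holding it there. Leave the two low cells in the rack and the other things on the bench alone.

Things in the scene. Friction and masses are not known exactly. Their poses are not given: they have to be found in the camera images.
- bench: Colour checker, fixed, at a new place and yaw each time: base 75 (x) by 335 (y) mm, its top 20 mm above the workbench, two steel guide rods along y (rod tops at 30 mm). Origin under its centre line at workbench height. A grey lamp head stands at the -y end; a like detector head rides on the carriage on the +y side. The beam runs along y, 90 mm above the workbench.
- beam_mid (a point): Where the cell is to be held: on the beam, 90 mm above the workbench, midway between the two aperture rings when the carriage is at its stop (bench x = 0, y = -53 mm). Axes are those of the bench: y along the beam, z up. The free gap between the rings is then 74 mm.
- lamp_aperture (a point): Centre of the lamp's aperture ring (26 mm diameter, sticking 6 mm out of the housing), at bench y = -90 mm, 90 mm above the workbench. The lamp housing behind it is 56 mm wide (x) and 50 mm deep (y), top 116 mm above the workbench.
- stop_block (a point): Top edge of the dark steel stop block lying across the rods, on the side that the carriage plate meets (bench y = -15 mm, 35 mm above the workbench); the block is 60 (x) by 12 (y) mm, with a pin head 3 mm higher.
- carriage (a joint): Detector carriage on the guide rods, in m: 0 = far end, grows as the carriage slides towards the lamp (bench -y direction), 0.100 = against the stop block (hard stop). Starts between 0 and 0.04. It slides with about 2 N of friction plus light drag (8 N per m/s) and stays where it is left.
- carriage_knob (a point): Top centre of the upright grip knob on the carriage, on the detector head: a steel post 16 mm in diameter, 42 mm tall, 118 to 160 mm above the workbench, with a 22 mm collar 2 mm thick at its foot. The detector housing (56 mm wide, top 116 mm above the workbench) reaches from 30 mm in front of the knob axis (towards the lamp) to 20 mm behind it.
- rack: Grey plastic rack, fixed, 165 (x) by 50 (y) by 22 mm high, at a new place and yaw each time; origin at the centre of its underside. Three pockets, 50 mm apart along its x axis, each 35 x 23 mm and 14 mm deep (floor 8 mm above the workbench), a loose fit. The three cells stand upright in them in any order, windows facing along the rack's x axis.
- cell: The tall cell, about 80 g: 32 mm (x) by 20 mm (y) by 58 mm, plus a black stopper 27 x 15 x 9 mm on top. Origin: centre of its underside, z up, 8 mm above the workbench in the rack, where its frosted faces show from 22 to 66 mm. Clear windows: narrow faces at x = +-16 mm. Frosted, opaque: broad faces at y = +-10 mm, so it is gripped across y. The same either way round.
- cell_window (a point): Window centre of the tall cell: on its axis, 29 mm above its underside, half way up the windows. The beam is to pass through this point along the cell's x axis.
- cell_frost_a: Frosted plate of the tall cell on its +y side, 26 x 3 x 58 mm, outer face at y = +10 mm (origin and axes those of the cell)
- cell_frost_b: Frosted plate of the tall cell on its -y side, outer face at y = -10 mm (origin and axes those of the cell)
- cell_window_a: Clear window of the tall cell on its +x side, 17 mm wide, 3 mm thick, outer face at x = +16 mm (origin and axes those of the cell)
- cell_window_b: Clear window of the tall cell on its -x side, outer face at x = -16 mm (origin and axes those of the cell)
- low_cell_1: A low cell in the rack: same footprint (32 x 20 mm) but only 43 mm high with its stopper; not wanted, stays in the rack. Origin at the centre of its underside.
- low_cell_2: The other low cell, the same as low_cell_1.
- dye_bottle: Bystander: small amber dropper bottle, 33 mm across, 102 mm tall; origin at the centre of its underside.
- iron_head: Bystander: golf iron head lying flat, 55 x 110 x 13 mm; origin at the centre of its underside.
- black_pen: Bystander: black pen lying flat, 12 x 146 x 14 mm; origin at the centre of its underside.
- hex_key: Bystander: black hex key lying flat, 27 x 93 x 5 mm; origin at the centre of its underside.
- vee_block: Bystander: small steel vee block, 50 x 40 x 34 mm; origin at the centre of its underside.
Things that resemble listed ones, but are neither listed nor needed, are in the scene too. Leave any blue or orange look-alike of the cell alone.

How it is judged:
By the outcome, as a careful person would: the job done as asked, in the order asked, and still so for the second after the job is handed in, while the arm keeps its last pose, push and grip.
It also fails if it takes over 51 s, if anything falls off the work surface, if the arm or the gripper's body presses on something with over 40 N, if the wrist force passes 120 N, or if a joint passes its speed limit or range.

## Working session

There is one attempt and no reset: what is moved stays moved. The work goes in short steps, Python scripts to look and compute and a tool call to move; the robot and the scene stay as the last step left them, time stands still between calls to the robot, and variables do not carry over. Pictures are saved under pics/ and viewed, at most 10 in all, crops included, and the job is handed in when it is done.

Besides the shell and the picture viewer there is one more tool, called after "Request:" in YAML: its name, and indented under it one key for each argument. drive_tool: Moves the arm, as the interface text tells. Its arguments: {"type":"object","properties":{"travel":{"type":"array","items":{"type":"array","items":{"type":"number"}}},"dr":{"type":"array","items":{"type":"array","items":{"type":"number"}}},"fingers":{"type":"array","items":{"type":"number"}}},"required":["travel","dr","fingers"]}

```bash
mkdir -p pics; ls; python3 - <<'E'
from station import arm
import cv2,numpy as np
s=arm.sense();print(s['t'],s['eef_pos'],s['orientation'],s['gripper_width'])
ims=[arm.get_image(n) for n in('scene','top')]
for n in('scene','top'):
  p=arm.camera_params(n);R=cv2.Rodrigues(np.array(p['rvec'],float))[0];print(n,np.array(p['camera_matrix']).round(1).tolist(),(-R.T@np.array(p['tvec']).ravel()).round(3))
cv2.imwrite('pics/s.png',ims[0]);cv2.imwrite('pics/t.png',ims[1])
E
```

```text
pics
0.0 [0.2754115  0.67044147 0.40386465] [ 1.93637083e-01  9.81072940e-01 -7.45393888e-04 -1.01918798e-04] 0.09268375897965125
scene [[426.4, 0.0, 255.9], [0.0, 426.4, 194.2], [0.0, 0.0, 1.0]] [ 0.01  -0.428  0.884]
top [[397.6, 0.0, 256.8], [0.0, 397.6, 188.6], [0.0, 0.0, 1.0]] [0.362 0.003 1.355]
```

```bash
python3 - <<'E'
from station import arm
for q in ['carriage_knob','stop_block','lamp_aperture','beam_mid','bench','rack','cell','cell_window','low_cell_1','dye_bottle']:
  for c in('scene','top'):
    print(q,c,[(round(d['confidence'],2),[round(float(v),1) for v in d['xy']]) for d in arm.tip_of(q,c)][:4])
E
```

```text
carriage_knob scene [(0.78, [135.4, 146.9])]
carriage_knob top [(0.77, [147.0, 188.8])]
stop_block scene [(0.85, [174.2, 204.8])]
stop_block top [(0.71, [190.7, 200.2])]
lamp_aperture scene [(0.8, [192.7, 206.2]), (0.22, [200.4, 269.9])]
lamp_aperture top [(0.86, [212.4, 202.8])]
beam_mid scene [(0.92, [180.4, 195.2])]
beam_mid top [(0.65, [203.7, 197.6])]
bench scene [(0.91, [171.6, 209.0])]
bench top [(0.66, [191.2, 201.7]), (0.61, [187.5, 203.0])]
rack scene [(0.76, [321.1, 312.6])]
rack top [(0.59, [325.3, 217.8])]
cell scene [(0.91, [367.6, 307.0]), (0.82, [312.2, 308.8]), (0.69, [267.5, 189.9]), (0.65, [297.9, 268.7])]
cell top [(0.64, [352.6, 199.5]), (0.44, [295.9, 201.6]), (0.42, [321.3, 218.1]), (0.4, [145.4, 188.8])]
cell_window scene [(0.86, [371.0, 298.2]), (0.67, [297.7, 261.6]), (0.64, [321.2, 300.5]), (0.6, [367.8, 306.3])]
cell_window top [(0.67, [355.1, 198.0]), (0.53, [297.5, 199.9]), (0.47, [296.0, 198.9]), (0.47, [351.3, 199.8])]
low_cell_1 scene [(0.52, [328.6, 293.0]), (0.51, [301.6, 322.6])]
low_cell_1 top [(0.48, [326.0, 230.0]), (0.45, [330.2, 199.9])]
dye_bottle scene [(0.86, [308.0, 222.1]), (0.48, [319.0, 310.5])]
dye_bottle top [(0.56, [285.6, 154.7])]
```

View pics/s.png

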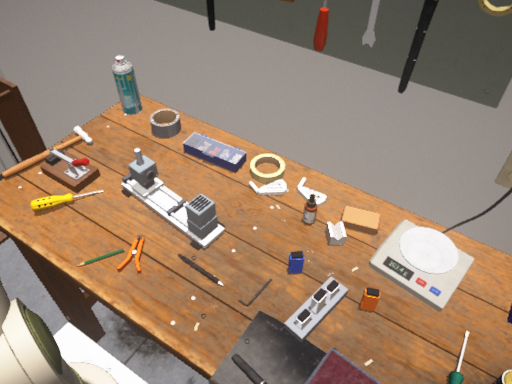

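View pics/t.png

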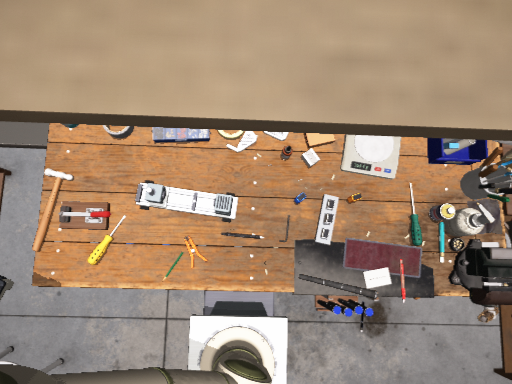

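The scene view shows the bench at left, with the knob at (138,152) and the lamp at (201,212), and the rack at (318,308) holding three cells. A blue look-alike stands at (296,262) and an orange one at (370,299), both outside the rack. Candidates for the tall cell are the three rack cells at (333,286), (319,298) and (303,320). I'll crop the rack to choose.

```bash
cat > h.py <<'E'
import cv2,numpy as np
from station import arm
def cam(n):
    p=arm.camera_params(n);K=np.array(p['camera_matrix'],float);r=np.array(p['rvec'],float).ravel();t=np.array(p['tvec'],float).ravel()
    return K,r,t
def atz(n,uv,z):
    K,r,t=cam(n);R=cv2.Rodrigues(r)[0];C=-R.T@t;d=R.T@np.linalg.solve(K,[uv[0],uv[1],1]);return C+d*(z-C[2])/d[2]
def tri(a,b):
    P=[]
    for n in('scene','top'):
        K,r,t=cam(n);P.append(K@np.c_[cv2.Rodrigues(r)[0],t])
    X=cv2.triangulatePoints(P[0],P[1],np.array(a,float).reshape(2,1),np.array(b,float).reshape(2,1)).ravel();return X[:3]/X[3]
def proj(n,X):
    K,r,t=cam(n);return cv2.projectPoints(np.atleast_2d(np.array(X,float)),r,t,K,None)[0].reshape(-1,2)
E
python3 - <<'E'
from h import *
np.set_printoptions(precision=4,suppress=True)
for nm,a,b,z in [('knob',(135.4,146.9),(147,188.8),.16),('stop',(174.2,204.8),(190.7,200.2),.035),('lamp',(192.7,206.2),(212.4,202.8),.09),('mid',(180.4,195.2),(203.7,197.6),.09),('bench',(171.6,209),(191.2,201.7),0),('rack',(321.1,312.6),(325.3,217.8),0)]:
  print(nm,tri(a,b),atz('scene',a,z),atz('top',b,z))
s=cv2.imread('pics/s.png');t=cv2.imread('pics/t.png')
a=cv2.resize(s[265:350,270:390],(600,425),interpolation=3);b=cv2.resize(t[185:250,295:375],None,fx=2.2,fy=6.54*1,interpolation=3)[:425]
b=cv2.resize(t[190:247,305:350],(336,425),interpolation=3)
cv2.imwrite('pics/c1.png',cv2.resize(np.hstack([a,b]),(800,363)))
c=cv2.resize(s[140:250,110:235],(545,480),interpolation=3)
cv2.imwrite('pics/c2.png',c)
E
```

```text
knob [0.5382 0.2893 0.1627] [0.5401 0.2921 0.16  ] [0.5388 0.2899 0.16  ]
stop [0.5263 0.1745 0.0211] [0.5188 0.1641 0.035 ] [0.5237 0.1735 0.035 ]
lamp [0.515  0.0961 0.0751] [0.5079 0.0847 0.09  ] [0.5107 0.0972 0.09  ]
mid [0.5216 0.1291 0.0929] [0.5194 0.1342 0.09  ] [0.5266 0.1256 0.09  ]
bench [0.5199 0.1762 0.0099] [0.5242 0.1843 0.    ] [0.5228 0.1761 0.    ]
rack [ 0.4868 -0.294  -0.0246] [ 0.4771 -0.3006  0.    ] [ 0.4814 -0.2848  0.    ]
```

View pics/c1.png

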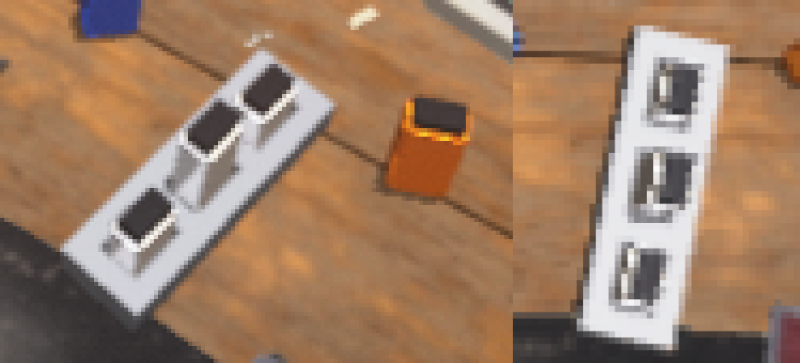

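View pics/c2.png

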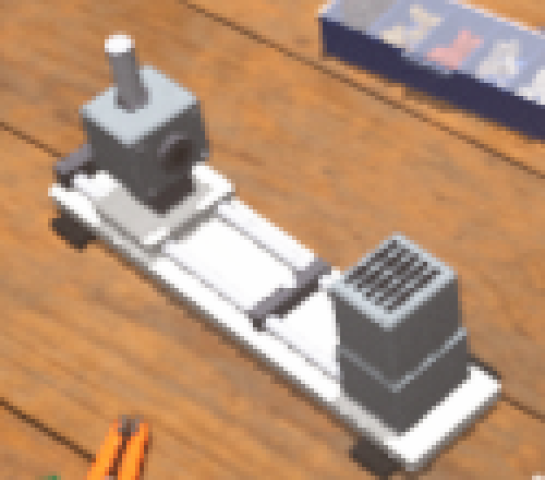

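The close crop shows the middle rack cell is clearly taller, at scene about (319,294) and top about (326,218). Its neighbours are low, and the orange and blue blocks are look-alikes. In the bench crop the carriage is near its far end. I'll fit the bench and rack poses from outlines and picked corners.

```bash
cat > fit.py <<'E'
from h import *
from scipy.optimize import least_squares
np.set_printoptions(precision=4,suppress=True)
s=cv2.imread('pics/s.png');t=cv2.imread('pics/t.png')
def corners(im,box,up=6):
    x0,y0,x1,y1=box;c=cv2.resize(im[y0:y1,x0:x1],None,fx=up,fy=up,interpolation=cv2.INTER_CUBIC)
    h=cv2.cvtColor(c,cv2.COLOR_BGR2HSV);m=((h[...,1]<60)&(h[...,2]>120)).astype(np.uint8)
    m=cv2.morphologyEx(m,cv2.MORPH_OPEN,np.ones((7,7)))
    cs=cv2.findContours(m,0,2)[0];k=max(cs,key=cv2.contourArea)
    a=cv2.approxPolyN(cv2.convexHull(k),4,ensure_convex=True).reshape(-1,2)
    return (a+.5)/up-.5+[x0,y0], cv2.boxPoints(cv2.minAreaRect(k))/up+[x0,y0]-.5
for im,n,box,z in [(t,'top',(305,185,352,252),.022),(s,'scene',(275,270,355,345),.022),(t,'top',(125,172,250,230),.02)]:
    for c in corners(im,box): 
        w=np.array([atz(n,p,z)[:2] for p in c]);print(n,c.round(1).tolist(),w.tolist(),'ctr',w.mean(0),'sides',np.linalg.norm(w-np.roll(w,1,0),axis=1))
pk=lambda x,y:(110+(x+.5)/4.36-.5,140+(y+.5)/4.36-.5)
P=[((-.0375,-.1675,.02,0),(408,462)),((.0375,-.1675,.02,0),(502,378)),((-.0375,.1675,.02,0),(52,190)),
((-.028,-.096,.116,0),(331,285)),((.028,-.096,.116,0),(398,233)),((.028,-.146,.116,0),(458,272)),((-.028,-.146,.116,0),(386,328)),
((0,0,.16,1),(119,42)),((-.028,.02,.116,1),(83,108)),((.028,.02,.116,1),(145,66)),((.028,-.03,.116,1),(207,98)),((-.028,-.03,.116,1),(140,145))]
B=np.array([p[0] for p in P]);uv=np.array([pk(*p[1]) for p in P])
def world(v,B):
    X=B[:,:3].copy();X[:,1]+=B[:,3]*v[3];c,s_=np.cos(v[2]),np.sin(v[2])
    return np.c_[v[0]+c*X[:,0]-s_*X[:,1],v[1]+s_*X[:,0]+c*X[:,1],X[:,2]]
r=least_squares(lambda v:(proj('scene',world(v,B))-uv).ravel(),[.523,.176,-.14,.11],loss='soft_l1')
v=r.x;print('bench',v);print((proj('scene',world(v,B))-uv).round(1).tolist())
kt=world(v,np.array([[0,0,.16,1],[0,-.053,.09,0]]));print(kt, proj('top',kt))
E
python3 fit.py
```

```text
top [[338.8, 196.9], [329.9, 245.1], [314.4, 241.2], [323.6, 193.1]] [[0.5522389439099399, -0.32644688193831334], [0.388530584331984, -0.2956380409550391], [0.39984427650654025, -0.24337874597649406], [0.5637981181037828, -0.2742880454788317]] ctr [ 0.4761 -0.2849] sides [0.0534 0.1666 0.0535 0.1668]
top [[314.2, 241.6], [323.5, 193.1], [339.1, 196.1], [329.8, 244.7]] [[0.39851274067833775, -0.2425201695373546], [0.5636657523320432, -0.2739233572267528], [0.5550077459944036, -0.32781559069760613], [0.3899533920868299, -0.2953340658707238]] ctr [ 0.4768 -0.2849] sides [0.0535 0.1681 0.0546 0.1682]
scene [[348.8, 289.2], [301.6, 339.1], [283.2, 322.8], [330.8, 275.2]] [[0.5524976776869782, -0.32945193312548143], [0.38887668913751144, -0.29782422407260634], [0.39888282083121346, -0.24687289913755348], [0.5630653034785512, -0.27823455662503216]] ctr [ 0.4758 -0.2881] sides [0.0523 0.1666 0.0519 0.1672]
scene [[283.2, 322.7], [330.7, 272.5], [348.4, 289.3], [301.0, 339.5]] [[0.3988544980133007, -0.24669532199698005], [0.5696599183354709, -0.27465258120941416], [0.5518686963157271, -0.3289
[... 303 characters left out ...]
72814670914], [0.5865567062059949, 0.3539606284587303]] ctr [0.5261 0.1898] sides [0.3401 0.0803 0.3418 0.0807]
top [[133.9, 204.0], [137.4, 180.4], [238.4, 195.6], [234.8, 219.2]] [[0.5067766911969802, 0.3633101638459218], [0.5870217925251671, 0.3573281754214847], [0.5460798868044001, 0.015947909594511034], [0.46586795405347287, 0.02520252205442546]] ctr [0.5264 0.1904] sides [0.3406 0.0805 0.3438 0.0807]
bench [ 0.5235  0.1816 -0.1245  0.0979]
[[1.8, 0.8], [1.0, 2.1], [-0.0, -0.0], [-2.0, -0.6], [-0.6, -1.4], [0.1, -0.5], [-0.1, -0.0], [1.0, 0.5], [-0.7, 0.1], [1.8, -1.0], [-0.2, -0.1], [-1.7, 0.3]]
[[0.5356 0.2787 0.16  ]
 [0.5169 0.129  0.09  ]] [[150.6577 189.9609]
 [202.4847 200.5765]]
```

```bash
python3 - <<'E'
import cv2
t=cv2.imread('pics/t.png')
cv2.imwrite('pics/c3.png',cv2.resize(t[170:230,125:250],(800,384),interpolation=3))
E
```

```text
(no output)
```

View pics/c3.png

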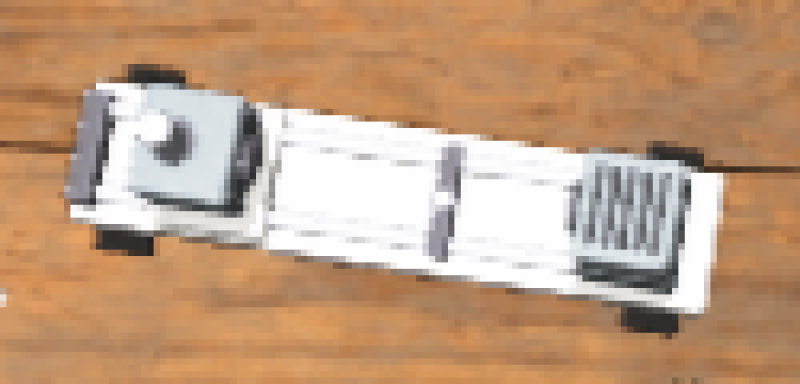

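The top crop shows the knob top at c3 (157,125), which is top (149.5,189.5). The stop block is at top (194,201) and the lamp at top (224,203). I'll run a joint fit on both views.

```bash
cat >> fit.py <<'E'
print('--- joint')
pt=lambda x,y:(125+(x+.5)/6.4-.5,170+(y+.5)/6.4-.5)
T=[((-.0375,-.1675,.02,0),(705,312)),((.0375,-.1675,.02,0),(723,173)),((-.0375,.1675,.02,0),(68,215)),((.0375,.1675,.02,0),(96,80)),
((.028,-.096,.116,0),(586,152)),((.028,-.146,.116,0),(692,165)),((-.028,-.146,.116,0),(672,270)),((-.028,-.096,.116,0),(575,258)),
((.028,.02,.116,1),(143,84)),((.028,-.03,.116,1),(246,96)),((-.028,-.03,.116,1),(234,213)),((-.028,.02,.116,1),(131,192)),((0,0,.16,1),(157,125)),
((.03,-.015,.035,0),(446,143)),((-.03,-.015,.035,0),(427,258))]
BT=np.array([p[0] for p in T]);ut=np.array([pt(*p[1]) for p in T])
f=lambda v:np.r_[proj('scene',world(v,B))-uv,proj('top',world(v,BT))-ut]
for g in (f,lambda v:proj('top',world(v,BT))-ut):
    v=least_squares(lambda v:g(v).ravel(),[.523,.176,-.14,.11],loss='soft_l1').x
    print(v);print(world(v,np.array([[0,0,.16,1],[0,-.053,.09,0]])))
    print(g(v).round(1).tolist())
E
python3 fit.py | sed -n '/joint/,$p'
python3 - <<'E'
from h import *
from scipy.spatial.transform import Rotation as R
s=arm.sense();M=R.from_quat(s['orientation']).as_matrix();print(M.round(3))
E
```

```text
--- joint
[ 0.524   0.1828 -0.12    0.0991]
[[0.5359 0.2812 0.16  ]
 [0.5177 0.1302 0.09  ]]
[[1.8, 0.2], [0.9, 1.5], [-0.4, -0.1], [-2.1, -1.0], [-0.8, -1.9], [-0.0, -1.1], [-0.1, -0.5], [0.4, 0.1], [-1.3, -0.3], [1.2, -1.4], [-0.9, -0.5], [-2.2, -0.1], [1.3, 0.7], [1.9, 0.5], [1.6, 0.9], [1.5, 0.1], [0.3, -0.8], [-0.5, -0.4], [-0.2, 0.8], [-0.9, 0.3], [1.4, -0.4], [1.2, 0.1], [-0.2, -0.6], [-0.1, 0.2], [0.7, 0.7], [-0.4, -0.1], [-0.5, -0.3]]
[ 0.5243  0.1838 -0.1167  0.0999]
[[0.5359 0.283  0.16  ]
 [0.5181 0.1311 0.09  ]]
[[1.1, 0.4], [1.6, 0.2], [1.3, 1.0], [1.2, 0.2], [-0.1, -1.0], [-0.8, -0.7], [-0.5, 0.5], [-1.2, 0.1], [0.8, -0.5], [0.6, 0.0], [-0.8, -0.7], [-0.7, 0.2], [0.1, 0.7], [-0.7, -0.2], [-0.7, -0.4]]
[[-0.925  0.38   0.   ]
 [ 0.38   0.925 -0.   ]
 [-0.    -0.    -1.   ]]
```

```bash
cat >> h.py <<'E'
from scipy.spatial.transform import Rotation as Rt
def go(x,y,zg,ang):
    """tool-axis shift (mm) and turn for grasp point at (x,y,zg), tool y at world angle ang (deg), pointing down"""
    s=arm.sense();R0=Rt.from_quat(s['orientation']);a=np.radians(ang);yy=np.array([np.cos(a),np.sin(a),0]);z=np.array([0,0,-1.]);
    R1=Rt.from_matrix(np.c_[np.cross(yy,z),yy,z])
    d=np.array([x,y,zg+.167])-s['eef_pos']
    print('t',round(s['t'],2),'travel',(R0.inv().apply(d)*1000).round(1),'dr',(R0.inv()*R1).as_rotvec().round(4),'q7',round(s['qpos'][6],2),'f',np.round(s['wrist_force'],1),'w',round(s['gripper_width'],4))
E
python3 -c "
from h import *
go(.5359,.282,.25,83.1)"
```

```text
t 1.1 travel [-388.5 -260.5  -12.2] dr [-0.000e+00  1.000e-04 -2.693e-01] q7 -0.08 f [ 0.   0.1 -1.1] w 0.0929
```

Request:
drive_tool:
  travel:
    - [-390,-260,-12]
    - [-390,-260,-12]
    - [-390,-260,-12]
    - [-390,-260,-12]
    - [-390,-260,-12]
    - [-390,-260,-12]
    - [-390,-260,-12]
    - [-390,-260,-12]
  dr:
    - [0,0,-0.27]
    - [0,0,-0.27]
    - [0,0,-0.27]
    - [0,0,-0.27]
    - [0,0,-0.27]
    - [0,0,-0.27]
    - [0,0,-0.27]
    - [0,0,-0.27]
  fingers: [93,93,93,93,93,93,93,93]

```text
t: 1.77
eef_pos: [0.4626, 0.3924, 0.4136]
orientation: [0.06, 0.998, 0.0, 0.0]
wrist_force: [-0.7, 0.8, -0.4]
gripper_width: 0.0929
finger_force: 0.0
```

```bash
python3 -c "
from h import *
go(.5359,.282,.25,83.1)"
```

```text
t 1.77 travel [ -86.  -100.9   -3.4] dr [0.0004 0.0005 0.0006] q7 0.61 f [-0.7  0.8 -0.4] w 0.0929
```

Request:
drive_tool:
  travel:
    - [-82,-98,-3]
    - [-82,-98,-3]
    - [-82,-98,-3]
    - [-82,-98,-3]
    - [-82,-98,-3]
  dr:
    - [0,0,0]
    - [0,0,0]
    - [0,0,0]
    - [0,0,0]
    - [0,0,0]
  fingers: [93,93,93,93,93]

```text
t: 2.18
eef_pos: [0.5332, 0.284, 0.4165]
orientation: [0.063, 0.998, -0.0, 0.001]
wrist_force: [-0.2, 0.8, -0.1]
gripper_width: 0.093
finger_force: 0.0
```

```bash
python3 - <<'E'
from h import *
go(.5359,.282,.145,83.1)
a=arm.get_image('scene');b=arm.get_image('top')
cv2.imwrite('pics/s2.png',a);cv2.imwrite('pics/t2.png',b)
c=cv2.resize(a[90:210,90:230],(700,600),interpolation=3);cv2.imwrite('pics/c4.png',c)
s=arm.sense();p=np.array(s['eef_pos']);print(proj('scene',[p+[0,0,-.186],[.5359,.2812,.16]]))
E
```

```text
t 2.18 travel [ -2.8  -1.6 104.5] dr [-0.0006  0.0011 -0.0053] q7 0.82 f [-0.2  0.8 -0.1] w 0.093
[[128.28020867 127.62668557]
 [137.3154657  149.35224369]]
```

View pics/c4.png

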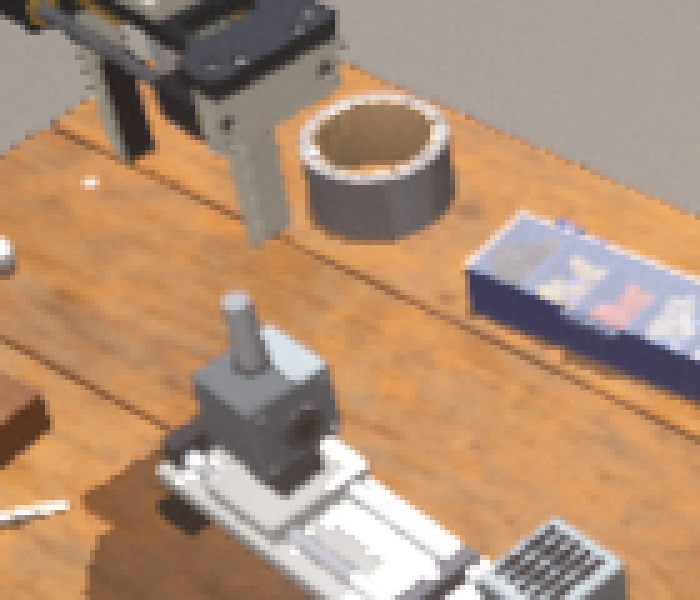

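The gripper straddles the knob: the finger tips are at about (115,121) and (142,139), and the knob top is at (137,150) where predicted. I'll descend and close.

Request:
drive_tool:
  travel:
    - [-3,-2,40]
    - [-3,-2,80]
    - [-3,-2,105]
    - [-3,-2,105]
    - [-3,-2,105]
    - [-3,-2,105]
    - [-3,-2,105]
    - [-3,-2,105]
  dr:
    - [0,0,0]
    - [0,0,0]
    - [0,0,0]
    - [0,0,0]
    - [0,0,0]
    - [0,0,0]
    - [0,0,0]
    - [0,0,0]
  fingers: [93,93,93,40,0,0,0,0]

```text
t: 2.95
eef_pos: [0.5344, 0.2854, 0.3132]
orientation: [0.06, 0.998, 0.001, 0.001]
wrist_force: [-0.1, -0.4, -0.3]
gripper_width: 0.0642
finger_force: 0.0
```

Request:
drive_tool:
  travel:
    - [0,0,0]
    - [0,0,0]
    - [0,0,0]
    - [0,0,0]
  dr:
    - [0,0,0]
    - [0,0,0]
    - [0,0,0]
    - [0,0,0]
  fingers: [0,0,0,0]

```text
t: 3.28
eef_pos: [0.5342, 0.2848, 0.3116]
orientation: [0.06, 0.998, 0.0, 0.0]
wrist_force: [1.0, 0.5, 0.1]
gripper_width: 0.0377
finger_force: 0.0
```

```bash
python3 - <<'E'
from h import *
go(.5359,.282,.145,83.1);print(arm.sense()['eef_pos'],arm.sense()['finger_force'])
go(.524+.0024,.1828+.020,.145,83.1)
E
```

```text
t 3.28 travel [-2.  -2.6 -0.4] dr [0.0003 0.0004 0.0005] q7 0.81 f [1.  0.5 0.1] w 0.0377
[0.53421954 0.28478897 0.31158753] 0.0
t 3.28 travel [ -2.  -82.3  -0.4] dr [0.0003 0.0004 0.0005] q7 0.81 f [1.  0.5 0.1] w 0.0377
```

Request:
drive_tool:
  travel:
    - [-2,0,0]
    - [-2,0,0]
    - [-2,0,0]
    - [-2,0,0]
    - [-2,0,0]
    - [-2,0,0]
  dr:
    - [0,0,0]
    - [0,0,0]
    - [0,0,0]
    - [0,0,0]
    - [0,0,0]
    - [0,0,0]
  fingers: [0,0,0,0,0,0]

```text
t: 3.78
eef_pos: [0.5362, 0.2845, 0.3112]
orientation: [0.06, 0.998, -0.0, 0.0]
wrist_force: [1.8, -0.5, -1.2]
gripper_width: 0.0157
finger_force: 30.0
```

Request:
drive_tool:
  travel:
    - [0,-12,0]
    - [0,-26,0]
    - [0,-40,0]
    - [0,-54,0]
    - [0,-64,0]
    - [0,-70,0]
    - [0,-73,0]
    - [0,-73,0]
  dr:
    - [0,0,0]
    - [0,0,0]
    - [0,0,0]
    - [0,0,0]
    - [0,0,0]
    - [0,0,0]
    - [0,0,0]
    - [0,0,0]
  fingers: [0,0,0,0,0,0,0,0]

```text
t: 4.45
eef_pos: [0.5275, 0.2107, 0.3112]
orientation: [0.061, 0.998, -0.001, -0.0]
wrist_force: [2.2, -2.1, -3.7]
gripper_width: 0.0152
finger_force: 30.0
```

Request:
drive_tool:
  travel:
    - [0,-2,0]
    - [0,-3,0]
    - [0,-4,0]
    - [0,-4,0]
  dr:
    - [0,0,0]
    - [0,0,0]
    - [0,0,0]
    - [0,0,0]
  fingers: [0,0,0,0]

```text
t: 4.78
eef_pos: [0.5271, 0.2085, 0.3112]
orientation: [0.06, 0.998, 0.0, 0.0]
wrist_force: [3.0, 1.6, -6.8]
gripper_width: 0.0152
finger_force: 30.0
```

Request:
drive_tool:
  travel:
    - [0,-1,0]
    - [0,-2,0]
    - [0,-3,0]
    - [0,-3,0]
  dr:
    - [0,0,0]
    - [0,0,0]
    - [0,0,0]
    - [0,0,0]
  fingers: [0,0,0,0]

```text
t: 5.12
eef_pos: [0.5267, 0.205, 0.3112]
orientation: [0.06, 0.998, -0.0, 0.0]
wrist_force: [4.7, 1.2, -8.5]
gripper_width: 0.0156
finger_force: 30.0
```

```bash
python3 - <<'E'
from h import *
s=arm.sense();print(s['eef_pos'],s['wrist_force'])
E
```

```text
[0.52665582 0.20497906 0.3112017 ] [ 4.707127    1.24798846 -8.53286714]
```

Request:
drive_tool:
  travel:
    - [0,-1,0]
    - [0,-2,0]
    - [0,-3,0]
    - [0,-3,0]
  dr:
    - [0,0,0]
    - [0,0,0]
    - [0,0,0]
    - [0,0,0]
  fingers: [0,0,0,0]

```text
t: 5.45
eef_pos: [0.5263, 0.2022, 0.3112]
orientation: [0.06, 0.998, 0.0, 0.0]
wrist_force: [3.5, 2.1, -9.1]
gripper_width: 0.0156
finger_force: 30.0
```

Request:
drive_tool:
  travel:
    - [0,-1,0]
    - [0,-2,0]
    - [0,-2,0]
  dr:
    - [0,0,0]
    - [0,0,0]
    - [0,0,0]
  fingers: [0,0,0]

```text
t: 5.7
eef_pos: [0.5261, 0.2017, 0.3113]
orientation: [0.059, 0.998, 0.001, 0.001]
wrist_force: [5.5, 7.7, -12.3]
gripper_width: 0.0154
finger_force: 30.0
```

Request:
drive_tool:
  travel:
    - [0,-1,0]
    - [0,-2,0]
    - [0,-2,0]
    - [0,-2,0]
  dr:
    - [0,0,0]
    - [0,0,0]
    - [0,0,0]
    - [0,0,0]
  fingers: [0,0,0,0]

```text
t: 6.03
eef_pos: [0.526, 0.2012, 0.3113]
orientation: [0.059, 0.998, 0.002, 0.001]
wrist_force: [6.2, 12.7, -14.7]
gripper_width: 0.0155
finger_force: 30.0
```

The carriage is at the stop: the force is rising and the tool no longer moves. I'll release and lift.

Request:
drive_tool:
  travel:
    - [0,0,0]
    - [0,0,0]
    - [0,2,0]
    - [0,2,0]
    - [0,2,-40]
    - [0,2,-80]
    - [0,2,-115]
    - [0,2,-115]
  dr:
    - [0,0,0]
    - [0,0,0]
    - [0,0,0]
    - [0,0,0]
    - [0,0,0]
    - [0,0,0]
    - [0,0,0]
    - [0,0,0]
  fingers: [60,60,60,60,60,60,60,60]

```text
t: 6.7
eef_pos: [0.5269, 0.2003, 0.4328]
orientation: [0.06, 0.998, 0.002, 0.004]
wrist_force: [1.1, 0.6, 0.6]
gripper_width: 0.0594
finger_force: 0.0
```

```bash
python3 - <<'E'
from h import *
go(.476,-.2863,.26,79.2)
a=arm.get_image('scene');b=arm.get_image('top');cv2.imwrite('pics/s3.png',a);cv2.imwrite('pics/t3.png',b)
cv2.imwrite('pics/c5.png',np.hstack([cv2.resize(a[150:250,120:230],(440,400),interpolation=3),cv2.resize(b[170:230,165:250],(360,254),interpolation=3)[:400] if 0 else cv2.resize(b[170:250,170:242],(360,400),interpolation=3)]))
E
```

```text
t 6.7 travel [  -8.  -489.2    3.6] dr [0.0048 0.0075 0.0678] q7 0.94 f [1.1 0.6 0.6] w 0.0594
```

View pics/c5.png

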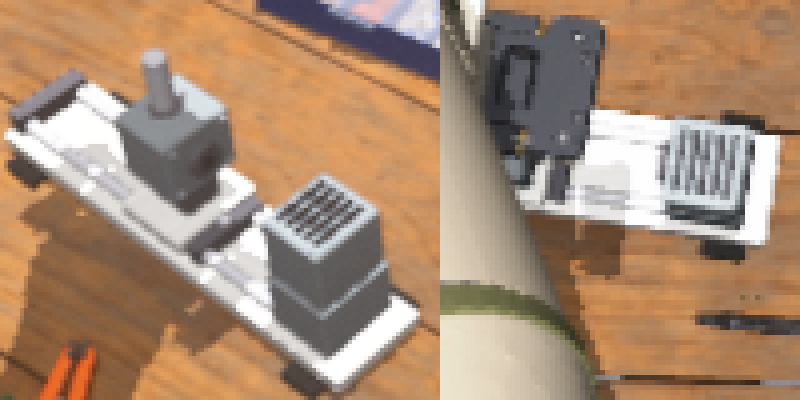

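The carriage plate now touches the stop block, with no visible gap at c5 (225,225). Next I'll move above the rack.

Request:
drive_tool:
  travel:
    - [-8,-489,0]
    - [-8,-489,0]
    - [-8,-489,0]
    - [-8,-489,0]
    - [-8,-489,0]
    - [-8,-489,0]
    - [-8,-489,0]
    - [-8,-489,0]
  dr:
    - [0,0,0.068]
    - [0,0,0.068]
    - [0,0,0.068]
    - [0,0,0.068]
    - [0,0,0.068]
    - [0,0,0.068]
    - [0,0,0.068]
    - [0,0,0.068]
  fingers: [60,60,60,60,60,60,60,60]

```text
t: 7.47
eef_pos: [0.4903, -0.1332, 0.4249]
orientation: [0.094, 0.996, 0.0, -0.001]
wrist_force: [0.4, 0.3, -0.4]
gripper_width: 0.0602
finger_force: 0.0
```

```bash
python3 -c "
from h import *
go(.476,-.2863,.20,79.2)"
```

```text
t 7.47 travel [ -14.7 -153.    57.9] dr [-0.0002 -0.0027  0.0007] q7 1.54 f [ 0.4  0.3 -0.4] w 0.0602
```

Request:
drive_tool:
  travel:
    - [-14,-147,57]
    - [-14,-147,57]
    - [-14,-147,57]
    - [-14,-147,57]
    - [-14,-147,57]
    - [-14,-147,57]
  dr:
    - [0,0,0]
    - [0,0,0]
    - [0,0,0]
    - [0,0,0]
    - [0,0,0]
    - [0,0,0]
  fingers: [60,60,60,60,60,60]

```text
t: 7.97
eef_pos: [0.4765, -0.2799, 0.3671]
orientation: [0.096, 0.995, 0.0, -0.002]
wrist_force: [-0.1, 0.3, 0.3]
gripper_width: 0.0602
finger_force: 0.0
```

```bash
python3 - <<'E'
from h import *
go(.476,-.2863,.048,79.2)
print(atz('scene',(320,293.7),.075),atz('top',(328.8,217.7),.075),arm.sense()['eef_pos'])
a=arm.get_image('scene');cv2.imwrite('pics/s4.png',a)
cv2.imwrite('pics/c6.png',cv2.resize(a[220:350,250:390],(646,600),interpolation=3))
E
```

```text
t 7.97 travel [ -1.4  -6.5 152. ] dr [ 0.0006 -0.0045 -0.0033] q7 1.82 f [-0.1  0.3  0.3] w 0.0602
[ 0.47519292 -0.28909141  0.075     ] [ 0.47548887 -0.28032152  0.075     ] [ 0.47654507 -0.27987285  0.3670504 ]
```

View pics/c6.png

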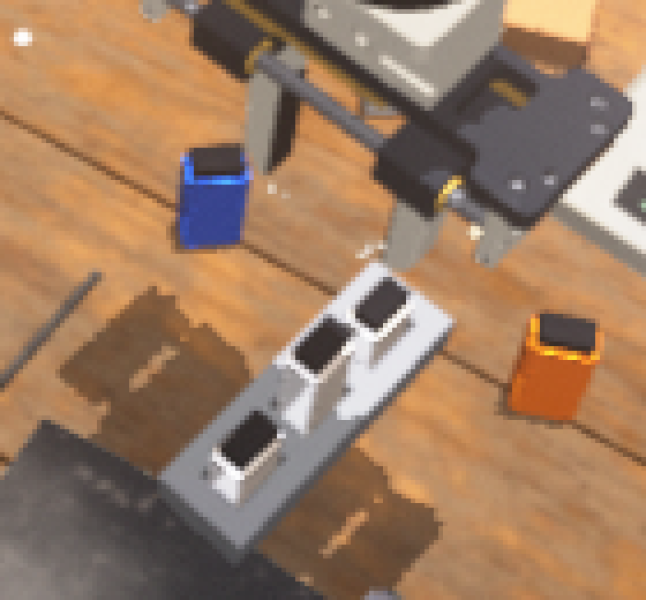

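The fingers hang open over the rack. The middle cell is the tall one, with its stopper at c6 (322,345). The blue and orange blocks are clear of the descent path.

Request:
drive_tool:
  travel:
    - [-1,-5,30]
    - [-1,-5,65]
    - [-1,-5,100]
    - [-1,-5,130]
    - [-1,-5,148]
    - [-1,-5,152]
    - [-1,-5,152]
    - [-1,-5,152]
  dr:
    - [0,0,0]
    - [0,0,0]
    - [0,0,0]
    - [0,0,0]
    - [0,0,0]
    - [0,0,0]
    - [0,0,0]
    - [0,0,0]
  fingers: [60,60,60,60,60,60,40,34]

```text
t: 8.68
eef_pos: [0.4784, -0.2826, 0.2181]
orientation: [0.093, 0.996, 0.0, 0.0]
wrist_force: [0.2, 0.3, 0.1]
gripper_width: 0.0506
finger_force: 0.0
```

```bash
python3 - <<'E'
from h import *
go(.4757,-.2855,.048,79.2);s=arm.sense();print(s['eef_pos'])
a=arm.get_image('scene');cv2.imwrite('pics/s5.png',a)
cv2.imwrite('pics/c7.png',cv2.resize(a[255:345,275:365],(600,600),interpolation=3))
E
```

```text
t 8.68 travel [ 2.2 -3.3  3.1] dr [0.0002 0.0004 0.002 ] q7 1.83 f [0.2 0.3 0.1] w 0.0506
[ 0.47844106 -0.28263353  0.21805699]
```

View pics/c7.png

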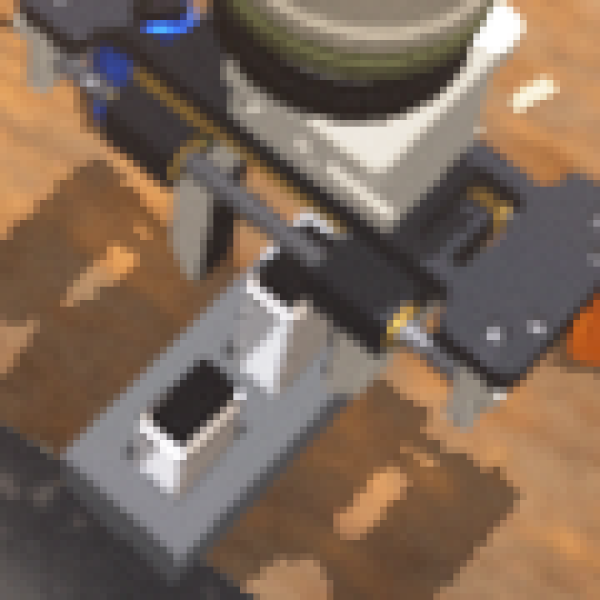

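Request:
drive_tool:
  travel:
    - [2,-2,1]
    - [2,-2,2]
    - [2,-2,2]
    - [2,-2,2]
  dr:
    - [0,0,0]
    - [0,0,0]
    - [0,0,0]
    - [0,0,0]
  fingers: [30,26,26,26]

```text
t: 9.07
eef_pos: [0.4756, -0.2852, 0.2159]
orientation: [0.094, 0.996, -0.0, 0.0]
wrist_force: [-0.2, 0.0, 0.9]
gripper_width: 0.0265
finger_force: 0.0
```

Request:
drive_tool:
  travel:
    - [0,0,0]
    - [0,0,0]
  dr:
    - [0,0,0]
    - [0,0,0]
  fingers: [24,24]

```text
t: 9.23
eef_pos: [0.4757, -0.2851, 0.2155]
orientation: [0.094, 0.996, -0.0, 0.0]
wrist_force: [-0.9, 0.2, -0.0]
gripper_width: 0.0242
finger_force: 0.0
```

Request:
drive_tool:
  travel:
    - [0,0,0]
    - [0,0,0]
  dr:
    - [0,0,0]
    - [0,0,0]
  fingers: [21.5,21.5]

```text
t: 9.4
eef_pos: [0.4756, -0.2852, 0.2153]
orientation: [0.094, 0.996, -0.0, 0.0]
wrist_force: [-1.1, -0.4, 0.4]
gripper_width: 0.0217
finger_force: 0.3
```

Request:
drive_tool:
  travel:
    - [0,0,0]
    - [0,0,0]
    - [0,0,0]
    - [0,0,0]
  dr:
    - [0,0,0]
    - [0,0,0]
    - [0,0,0]
    - [0,0,0]
  fingers: [12,12,12,12]

```text
t: 9.73
eef_pos: [0.4756, -0.2851, 0.2153]
orientation: [0.094, 0.996, -0.0, 0.0]
wrist_force: [-0.2, -1.6, 0.3]
gripper_width: 0.0199
finger_force: 30.0
```

Request:
drive_tool:
  travel:
    - [0,0,-10]
    - [0,0,-22]
    - [0,0,-40]
    - [0,0,-65]
    - [0,0,-95]
    - [0,0,-125]
    - [0,0,-140]
    - [0,0,-140]
  dr:
    - [0,0,0]
    - [0,0,0]
    - [0,0,0]
    - [0,0,0]
    - [0,0,0]
    - [0,0,0]
    - [0,0,0]
    - [0,0,0]
  fingers: [12,12,12,12,12,12,12,12]

```text
t: 10.4
eef_pos: [0.476, -0.2852, 0.3593]
orientation: [0.094, 0.996, -0.001, 0.003]
wrist_force: [-0.5, 0.0, -1.2]
gripper_width: 0.02
finger_force: 30.0
```

```bash
python3 - <<'E'
from h import *
go(.517,.129,.23,-6.9);s=arm.sense();print(s['eef_pos'],s['finger_force'],np.round(s['qpos'],2));go(.517,.129,.23,173.1)
a=arm.get_image('scene');cv2.imwrite('pics/s6.png',a)
p=proj('scene',[np.array(s['eef_pos'])+[0,0,-.167]])[0].astype(int);print(p)
x,y=p;cv2.imwrite('pics/c8.png',cv2.resize(a[y-40:y+50,x-45:x+45],(600,600),interpolation=3))
E
```

```text
t 10.4 travel [ 36.9 414.5 -38.4] dr [0.0032 0.0055 1.5034] q7 1.84 f [-0.5  0.  -1.2] w 0.02
[ 0.47599957 -0.28520912  0.35932797] 29.99977022409439 [ 0.42  0.45  0.02  2.04 -0.02  0.64  1.84]
t 10.4 travel [ 36.9 414.5 -38.4] dr [-0.0056  0.0032 -1.6382] q7 1.84 f [-0.5  0.  -1.2] w 0.02
[325 261]
```

View pics/c8.png

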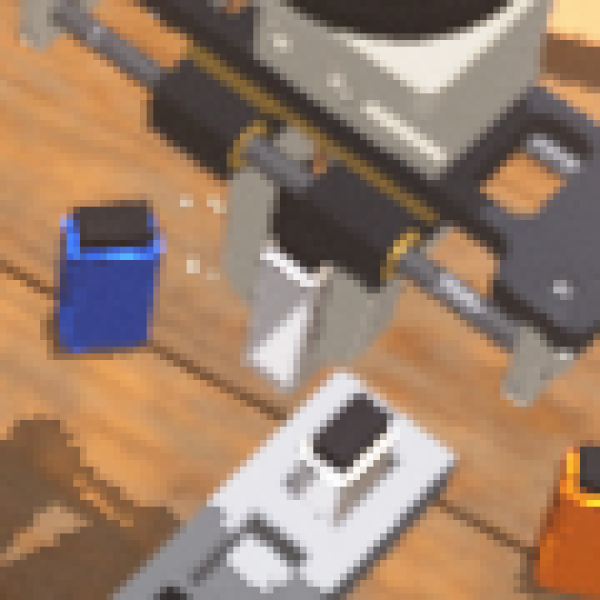

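The tall cell is clear of the rack, upright between the pads on its frosted faces; the low cell is still seated. Next I'll carry it high and turn it (the −6.9° choice keeps joint 7 in range).

Request:
drive_tool:
  travel:
    - [4,40,-20]
    - [8,80,-35]
    - [12,120,-38]
    - [15,155,-38]
    - [18,190,-38]
    - [21,225,-38]
    - [24,260,-38]
    - [27,295,-38]
  dr:
    - [0,0,0.12]
    - [0,0,0.24]
    - [0,0,0.36]
    - [0,0,0.48]
    - [0,0,0.6]
    - [0,0,0.72]
    - [0,0,0.84]
    - [0,0,0.96]
  fingers: [12,12,12,12,12,12,12,12]

```text
t: 11.12
eef_pos: [0.5035, 0.0117, 0.3922]
orientation: [0.545, 0.838, -0.001, -0.001]
wrist_force: [0.6, 0.6, -0.2]
gripper_width: 0.0201
finger_force: 30.0
```

```bash
python3 -c "
from h import *
go(.5175,.1295,.23,-6.9)"
```

```text
t 11.12 travel [102.1  60.5  -4.9] dr [-2.100e-03  2.000e-04  5.377e-01] q7 0.46 f [ 0.6  0.6 -0.2] w 0.0201
```

Request:
drive_tool:
  travel:
    - [23,13,-2]
    - [46,26,-4]
    - [69,39,-4]
    - [92,52,-4]
    - [101,59,-4]
    - [101,59,-4]
    - [101,59,-4]
    - [101,59,-4]
  dr:
    - [0,0,0.12]
    - [0,0,0.24]
    - [0,0,0.36]
    - [0,0,0.48]
    - [0,0,0.53]
    - [0,0,0.53]
    - [0,0,0.53]
    - [0,0,0.53]
  fingers: [12,12,12,12,12,12,12,12]

```text
t: 11.78
eef_pos: [0.5161, 0.1251, 0.3966]
orientation: [0.744, 0.669, -0.001, -0.0]
wrist_force: [0.5, -0.3, 0.4]
gripper_width: 0.0197
finger_force: 30.0
```

```bash
python3 -c "
from h import *
go(.5175,.1295,.1013,-6.9)"
```

```text
t 11.78 travel [  4.7   1.1 128.3] dr [-0.0012  0.0013  0.0145] q7 -0.18 f [ 0.5 -0.3  0.4] w 0.0197
```

Request:
drive_tool:
  travel:
    - [4.5,1,0]
    - [4.5,1,20]
    - [4.5,1,45]
    - [4.5,1,75]
    - [4.5,1,100]
    - [4.5,1,118]
    - [4.5,1,127]
    - [4.5,1,127]
  dr:
    - [0,0,0.0145]
    - [0,0,0.0145]
    - [0,0,0.0145]
    - [0,0,0.0145]
    - [0,0,0.0145]
    - [0,0,0.0145]
    - [0,0,0.0145]
    - [0,0,0.0145]
  fingers: [12,12,12,12,12,12,12,12]

```text
t: 12.45
eef_pos: [0.5178, 0.1295, 0.2687]
orientation: [0.749, 0.662, -0.001, -0.0]
wrist_force: [-0.5, -0.7, -1.5]
gripper_width: 0.0201
finger_force: 30.0
```

Request:
drive_tool:
  travel:
    - [0,0,0]
    - [0,0,0]
    - [0,0,0]
  dr:
    - [0,0,0]
    - [0,0,0]
    - [0,0,0]
  fingers: [12,12,12]

```text
t: 12.7
eef_pos: [0.5184, 0.1304, 0.2715]
orientation: [0.749, 0.663, 0.001, 0.0]
wrist_force: [-0.5, -0.2, -0.7]
gripper_width: 0.0201
finger_force: 30.0
```

```bash
python3 - <<'E'
from h import *
go(.5175,.1295,.1013,-6.9);print(arm.sense()['eef_pos'])
a=arm.get_image('scene');cv2.imwrite('pics/s7.png',a);arm.get_image('top')
for q in['cell_window','cell','lamp_aperture','beam_mid','stop_block','carriage_knob','cell_frost_a']:
  print(q,[(round(d['confidence'],2),np.round(d['xy'],1).tolist()) for d in arm.tip_of(q,'scene')][:3])
bo=np.array([.5238,.1818]);c,s=np.cos(-.12),np.sin(-.12)
w=lambda x,y,z:[bo[0]+c*x-s*y,bo[1]+s*x+c*y,z]
print(proj('scene',[w(0,-.053,.09),w(0,-.053,.061),w(0,-.09,.09),w(0,.02,.16),w(0,-.015,.035)]))
E
```

```text
t 12.7 travel [-1.  -0.7  3.2] dr [ 0.0019 -0.0009 -0.0013] q7 -0.08 f [-0.5 -0.2 -0.7] w 0.0201
[0.51835721 0.1303904  0.2714727 ]
cell_window [(0.7, [366.5, 299.0]), (0.64, [296.4, 263.9]), (0.56, [180.1, 193.9])]
cell [(0.87, [296.5, 270.1]), (0.7, [183.0, 201.9]), (0.61, [368.2, 307.5])]
lamp_aperture [(0.57, [189.8, 205.9]), (0.51, [318.3, 311.6]), (0.43, [333.5, 231.8])]
beam_mid [(0.19, [328.1, 293.8])]
stop_block [(0.95, [172.0, 204.2])]
carriage_knob [(0.73, [309.6, 220.7])]
cell_frost_a [(0.68, [298.7, 273.0]), (0.66, [367.2, 303.9]), (0.56, [184.2, 202.8])]
[[181.43547549 196.47796221]
 [182.80880019 204.09806185]
 [191.59885763 203.60369531]
 [157.88673914 163.28580644]
 [174.19259143 203.62867859]]
```

Request:
drive_tool:
  travel:
    - [-1,-0.7,3]
    - [-1,-0.7,3]
    - [-1,-0.7,3]
    - [-1,-0.7,3]
    - [-1,-0.7,3]
  dr:
    - [0.002,-0.001,-0.001]
    - [0.002,-0.001,-0.001]
    - [0.002,-0.001,-0.001]
    - [0.002,-0.001,-0.001]
    - [0.002,-0.001,-0.001]
  fingers: [12,12,12,12,12]

```text
t: 13.57
eef_pos: [0.5172, 0.1295, 0.2672]
orientation: [0.748, 0.663, -0.001, -0.0]
wrist_force: [-0.0, -0.2, -0.8]
gripper_width: 0.02
finger_force: 30.0
```

```bash
python3 - <<'E'
from h import *
go(.5175,.1295,.1013,-6.9)
a=arm.get_image('scene')
for q in['cell_window','cell','lamp_aperture','stop_block']:
  print(q,[(round(d['confidence'],2),np.round(d['xy'],1).tolist()) for d in arm.tip_of(q,'scene')][:4])
E
```

```text
t 13.57 travel [-0.   0.3 -1.1] dr [-0.0021  0.0011 -0.0001] q7 -0.08 f [-0.  -0.2 -0.8] w 0.02
cell_window [(0.73, [184.9, 197.0]), (0.7, [365.5, 299.3]), (0.54, [297.9, 260.1]), (0.5, [297.0, 268.2])]
cell [(0.81, [367.9, 307.1]), (0.73, [183.0, 206.8]), (0.7, [298.8, 268.6])]
lamp_aperture [(0.75, [191.1, 206.3])]
stop_block [(0.84, [171.9, 202.9]), (0.26, [266.8, 187.6])]
```

Request:
drive_tool:
  travel:
    - [0,0.2,-0.7]
    - [0,0.2,-0.7]
    - [0,0.2,-0.7]
    - [0,0.2,-0.7]
    - [0,0.2,-0.7]
    - [0,0.2,-0.7]
    - [0,0.2,-0.7]
  dr:
    - [-0.002,0.001,0]
    - [-0.002,0.001,0]
    - [-0.002,0.001,0]
    - [-0.002,0.001,0]
    - [-0.002,0.001,0]
    - [-0.002,0.001,0]
    - [-0.002,0.001,0]
  fingers: [12,12,12,12,12,12,12]

```text
t: 14.4
eef_pos: [0.5174, 0.1296, 0.268]
orientation: [0.748, 0.663, 0.0, 0.0]
wrist_force: [0.4, 0.0, -0.9]
gripper_width: 0.0196
finger_force: 30.0
```

```bash
python3 - <<'E'
from h import *
go(.5175,.1295,.1013,-6.9)
print(arm.close_job())
E
```

```text
t 14.4 travel [-0.   0.1 -0.3] dr [ 0.0001  0.     -0.    ] q7 -0.08 f [ 0.4  0.  -0.9] w 0.0196
the job is handed in; nothing more can be done
None
```

I slid the carriage up to the stop, then took the tall cell by its frosted faces and handed the job in at about 14.4 s with the cell held upright at mid-beam. The hold point is within about 1 mm of my target, and the target itself is uncertain by about 2–3 mm; no verdict came back.

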